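# Walk the steam boiler home into its bracket and close the keeper

### The arm

A 6-joint arm with a two-finger parallel gripper is mounted at the origin on a cart in front of the work surface, level with it; the furniture and walls round the work are solid. World frame = base frame: x ahead of the robot, y to its left, z up, the work surface at z = 0. Lengths are in m, angles in rad, forces in N, time in s.
With the tool pointing down it reaches from about 0.35 to 0.975 m from the base axis. Payload 4.9 kg.
Tool frame: the origin (TCP) lies at the very end of the fingers, on their centre line; the grasp point (between the pads) lies 19 mm behind it (ctrl.grip_point_offset is the distance from the TCP to the grasp point, in m); z points along the fingers, y is the line along which they close (so a half turn about z gives the same grasp; the last joint's range is limited). The gripper opens to 85 mm and grips with 20 to 120 N. Pads are 22 mm wide; open, the fingers measure 114 mm over their backs; the gripper's body (76 mm by 85 mm) begins 54 mm behind the grasp point. The pads swing forward as they close: fully open they stand 13 mm farther back than shut.
Start: joints at [1.141, 0.053, 1.613, -0, 1.476, -0.119], TCP at [0.191, 0.595, 0.231] pointing down, gripper open.
Joint ranges: [-3.01, 3.01], [-1.01, 2.22], [0.06, 2.58], [-1.02, 4.17], [0.09, 2.62], [-3.14, 3.14]. Speed limits (rad/s): [2.57, 2.57, 3.14, 3.14, 3.14, 3.14].

### API

Orientations are given as a rotation vector (axis times angle).
In Python, from station import ctrl gives the robot as it stands.
- The arm moves only by the tool send_rows, never from a script. Its argument "rows" is a list of rows, each a list of 3 entries, a list of its own where there are three numbers: the finger opening in cm, from 0 to 8.54, then the shift along the tool's x, y, z in cm, then the turn about the tool's z in degrees. A call has 1 to 10 rows; each row shifts and turns the commanded pose from where the row before left it, along the tool's axes as they then stand; what a row does not reach is not made up. A row lasts 1/8 s, in which the tool goes at most 62.5 mm and 10.7 degrees, less where a joint would pass 70% of its speed; a pose out of reach is approached as far as the arm can. A call with a gripper value outside its range is refused whole. The fingers move at their own pace and stop on an object; "newtons" is the grip in N (left out, the last holds). Time passes only in rows, so rows that do not move let the fingers close. It gives the time, the measured TCP pose, the force, the opening and the grip force at its end, in the units of the state.
- ctrl.get_obs(): the state, without advancing time (a new reading comes with each control period).
- ctrl.get_image(name): name is "side" or "top" or "wrist"; returns a dict with "frame" (420x560x3 uint8, red, green, blue), "range_z" (420x560 float32, m along the optical axis (not along the pixel's ray), 0 where there is no reading), "fx", "fy", "cx", "cy" (pixels), "cam_to_world" (4x4, takes a point from camera to world coordinates). Camera axes: x right, y down, z forward; pixel columns grow to the right and rows downward; lengths in m; the calibration is good to about 2 mm. A picture is of the moment at which its call begins.
- ctrl.finish_job(): hands the job in; it is judged then, once.
The state is a dict: "t": time; "q": joint angles; "dq": joint speeds; "effort": joint torques, N m; "tool_pos": TCP position; "tool_rot": TCP orientation; "contact_force": force on the tool from outside, world axes, zero at the start; "wrist_torque": the same for the moment, N m; "opening": finger opening in m; "grip_force": force on a finger pad.
Only numpy, scipy, OpenCV 4.12 (cv2) and the standard library are available. Lean on these libraries where they do the work, as an engineer would, in place of code of your own. Each camera call takes 0.05 s, during which the arm holds its last target. There are 200 camera calls.

### The job

Put the ironing boiler away: bring it back into its bracket on the worktop until it presses on both rubber buffers, then swing the keeper bar shut across its front so that the iron's hose cannot drag it out. It is full, heavy and stands on grippy feet, so do not lift or tip it and do not shove it straight: walk it in with slow, gentle pushes on its two front ends in turn, never harder than about 20 N. Leave the other things on the worktop where they are.

Things in the scene. Friction and masses are not known exactly. Their poses are not given: they have to be found in the camera images.
- boiler: Ironing boiler: heavy metal box with a grey top, 130 mm deep (x), 240 wide (y), 103 high; black filler cap to 131 mm at the rear left of the top, ribbed iron rest, gauge and two switches in the middle of the front. Origin: centre of the underside, on the worktop. x from its front (gauge, nearest the robot) to its flat back, y to its left. About 4.6 kg on four rubber feet at x +-36, y +-52 mm
- face_left (a point): Point on the boiler's flat front (plane x = -65 mm), 100 mm left of the middle, 55 mm up: push here, or 75 to 110 mm from the middle, 35 to 75 mm up. Near one end it slides at 11 to 16 N (straight at 24 to 30; over 24 N even for a moment fails). That end swings forward and a little outwards about a point some 40 mm beyond the middle; it stops when the push stops
- face_right (a point): The same, 100 mm right of the middle. Lean on it before swinging: a fast start (over 3 cm/s) or pressing up or down on the front adds 5 to 10 N. Half a radian of swing gains about 20 mm. When a buffer, a cheek or the flare is touched the push needed rises
- bracket: White steel bracket screwed to the worktop, open towards the robot. Origin: on the worktop midway between the two buffer faces at rest; x to the back (the way in), y left. Guide cheeks 48 mm high, inner faces at y = +-126 mm (6 mm clear of the boiler each side) back from x = -13 mm, flared 30 degrees to y = +-165 at x = -81 mm. The left arm goes on to x = -158 mm at y = 168 mm and holds the keeper
- seat (a point): Where the boiler's origin is when it stands square with its back just touching both resting buffers: 65 mm before the bracket's origin, on the worktop; axes as the bracket's. With the buffers pressed the boiler's origin is 1 to 4 mm beyond it (+x)
- buffer_left (a joint): Left rubber buffer (24 mm across, its centre at y = 85 mm in the bracket, 48 mm up): how far it is pushed in, m. 0 at rest, 0.006 at its stop; spring of 1.2 N per mm. It springs back to 0 when the boiler does not press it
- buffer_right (a joint): Right rubber buffer, at y = -85 mm in the bracket, otherwise as the left one
- keeper (a joint): Keeper bar, turning level about an upright pin at the front of the bracket's left arm: rad. 0: open, pointing left and a little forwards (120 degrees from the bracket's x axis); it grows anticlockwise from above; shut at its stop, 2.618, bar along the boiler's front. Stiff hinge (0.06 N m), stays where left. Shut, its rubber pad is about 5 mm before a seated boiler's front
- keeper_knob (a point): Middle of the black upright knob on the free end of the keeper bar, 74 mm from the pin and 78 mm above the worktop: 18 mm across and 26 mm high (top at 92 mm); the bar itself, 12 mm wide, is at 48 to 58 mm
- keeper_pivot (a point): The axis of the keeper's pin, at the height of the middle of the knob: bracket x = -152 mm, y = 178 mm
- dropper: Small brown dropper bottle, 33 mm across, 102 mm high, behind the bracket; origin: middle of its underside. Leave it
- scoop: Measuring scoop, 139 mm long, 44 mm high, lying behind the bracket; origin: middle of its underside. Leave it
- scrub_brush: Grey scrubbing brush, 85 mm long, 55 mm high, right of the boiler; origin: middle of its underside. Leave it
- reel_rust: Cotton reel, 30 mm across, 38 mm high, on the worktop right of the boiler; origin: middle of its underside. Leave it
- soap_pump: Stoneware soap dispenser, 161 mm high, left of the sink; origin: middle of its underside. Leave it

How it is judged:
On the way, in this order (a step that is already met when the one before it is completed fails the run):
1. the boiler is in its bracket and presses both buffers, keeper still open (value of joint each of buffer_left, buffer_right above 0.0006 m and x of boiler in the frame of seat above 0 m and y of boiler in the frame of seat between -0.008 and 0.008 m and height (world z) of boiler below 0.005 m and value of joint keeper below 2 rad), for 0.2 s.
2. the keeper is swung shut with the boiler still on both buffers (value of joint each of buffer_left, buffer_right above 0.0006 m and x of boiler in the frame of seat above 0 m and y of boiler in the frame of seat between -0.008 and 0.008 m and height (world z) of boiler below 0.005 m and value of joint keeper above 2.5 rad), for 0.2 s.
At the end, for the whole second after the job is handed in: The boiler stands flat on the worktop within 8 mm of the middle of the bracket, pressing both buffers in by more than 0.6 mm, at rest; the keeper is shut (joint beyond 2.5 rad) (all of step 2 and angle between boiler's own z axis and vertical below 0.03 rad and linear speed of boiler below 0.01 m/s); the robot touches nothing.
It fails at once if the boiler is pushed harder than 24 N (contact force between any of the arm, the fingers and boiler above 24 N).
It fails at once if the boiler is lifted or tipped (height (world z) of boiler above 0.008 m or angle between boiler's own z axis and vertical above 0.07 rad).
It fails at once if another thing on the worktop is disturbed (moved over 20 mm) (distance of any of dropper, scoop, scrub_brush, reel_rust, soap_pump from where it was at the start of the episode above 0.02 m).
It also fails if it takes over 72 s, if anything falls off the work surface, if the arm or the gripper's body presses on something with over 40 N, if the wrist force passes 120 N, or if a joint passes its speed limit or range.

## Working session

There is one attempt and no reset: what is moved stays moved. The work goes in short steps, Python scripts to look and compute and a tool call to move; the robot and the scene stay as the last step left them, time stands still between calls to the robot, and variables do not carry over. Pictures are saved under pics/ and viewed, at most 10 in all, crops included, and the job is handed in when it is done.

Besides the shell and the picture viewer there is one more tool, called after "Call:" as a command line: name --argument value ..., lists and objects as JSON in quotes. send_rows: Moves the arm, as the interface text tells. Its arguments: {"type":"object","properties":{"rows":{"type":"array","items":{"type":"array"}},"newtons":{"type":"number"}},"required":["rows"]}

```bash
mkdir -p pics; ls
cat > h.py <<'E'
import numpy as np, cv2
from station import ctrl
from scipy.spatial.transform import Rotation as R
def grab(n,save=None):
    d=ctrl.get_image(n)
    if save: cv2.imwrite('pics/'+save,d['frame'][:,:,::-1])
    return d
def cloud(d):
    z=d['range_z'];v,u=np.indices(z.shape)
    P=np.stack([(u-d['cx'])/d['fx']*z,(v-d['cy'])/d['fy']*z,z],-1)
    M=np.array(d['cam_to_world']);P=P@M[:3,:3].T+M[:3,3]
    P[z==0]=np.nan
    return P
E
python3 - <<'E'
from h import *
a=grab('top','top0.png');b=grab('side','side0.png')
np.savez('s0.npz',top=cloud(a),side=cloud(b),tf=a['frame'],sf=b['frame'])
o=ctrl.get_obs();print(o['tool_pos'],o['tool_rot'],o['t'],R.from_rotvec(o['tool_rot']).as_matrix().round(3))
for d in(a,b):print(np.array(d['cam_to_world']).round(3),d['fx'])
E
```

```text
pics
[0.19090505 0.59455608 0.23017396] [-4.86153015e-01 -3.10323104e+00  2.80092147e-03] 0.1 [[-0.952  0.306 -0.001]
 [ 0.306  0.952 -0.002]
 [ 0.    -0.002 -1.   ]]
[[ 0.381 -0.722  0.578 -0.205]
 [-0.924 -0.303  0.231 -0.343]
 [ 0.009 -0.622 -0.783  1.1  ]
 [ 0.     0.     0.     1.   ]] 467.27954892711193
[[ 0.132 -0.431  0.893 -0.681]
 [-0.991 -0.064  0.115 -0.204]
 [ 0.007 -0.9   -0.436  0.708]
 [ 0.     0.     0.     1.   ]] 499.53884957916125
```

View pics/top0.png

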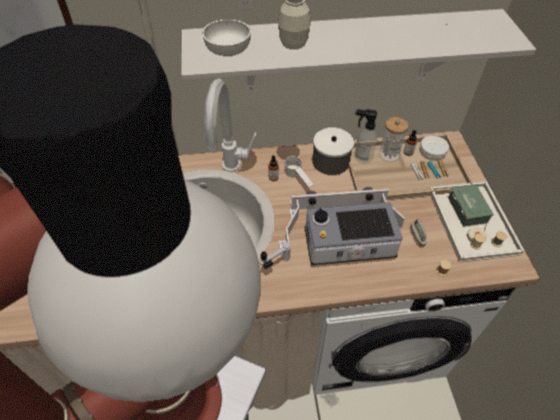

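View pics/side0.png

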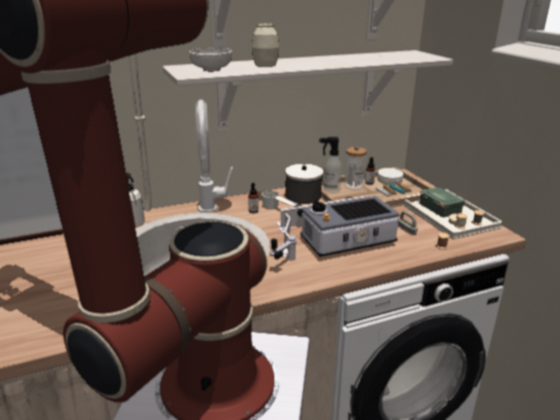

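The top view shows the boiler at about (352,230) and the white bracket around it: left flare at (293,215), right flare at (400,215). The keeper knob is at (265,260). The side view agrees.

Run:
```python
from h import *
s=np.load('s0.npz');P=s['top'];F=s['tf'].astype(int)
c=P[230,352];print('c',c)
roi=np.zeros(P.shape[:2],bool);roi[185:275,250:420]=1
m=roi&(abs(P[...,2]-.103)<.006)
n,l,st,_=cv2.connectedComponentsWithStats(m.astype(np.uint8))
k=1+st[1:,4].argmax();q=P[l==k][:,:2]
print(cv2.minAreaRect((q*1000).astype(np.float32)),st[k])
for i in range(1,n):
    if st[i,4]>8:print(i,st[i],P[l==i].mean(0).round(3))
# crops
d=s['tf'][180:280,240:425,::-1];cv2.imwrite('pics/c0.png',cv2.resize(d,None,fx=4.3,fy=4.3,interpolation=cv2.INTER_CUBIC))
# height map rectified
H=np.zeros((450,520),np.uint8)
for A in('top',):
  Q=s[A][roi].reshape(-1,3)
  Q=Q[~np.isnan(Q[:,0])]
  x0,y0=c[0]-.25,c[1]+.3
  r=((Q[:,0]-x0)*1000).astype(int);cc=((y0-Q[:,1])*1000).astype(int)
  ok=(r>=0)&(r<450)&(cc>=0)&(cc<520)
  for a,b,z in zip(449-r[ok],cc[ok],Q[ok,2]): cv2.circle(H,(int(b),int(a)),1,int(np.clip(z*1600+40,0,255)),-1)
print('x0,y0',x0,y0)
cv2.imwrite('pics/h0.png',H)
```

```text
c [ 0.54042562 -0.24065186  0.10597243]
((566.4754028320312, -237.2579803466797), (131.1318359375, 238.27078247070312), 28.703237533569336) [ 307  202   96   46 3039]
1 [ 307  202   96   46 3039] [ 0.561 -0.243  0.104]
x0,y0 0.2904256156409636 0.05934814233417973
```

View pics/c0.png

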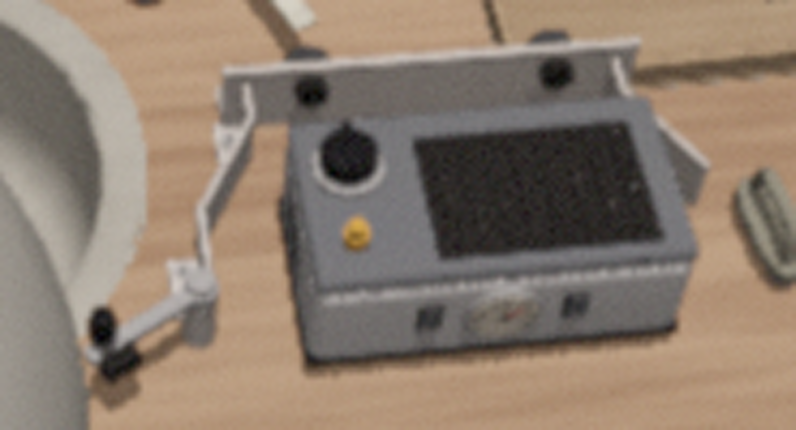

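View pics/h0.png

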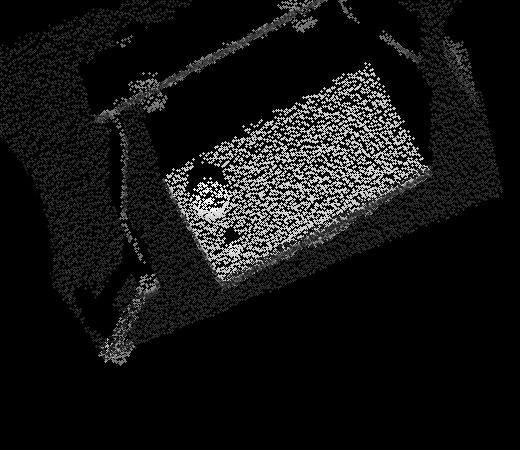

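The crop shows the buffers at (311,92) and (555,72), the keeper pin at (200,285) and the knob at (102,325). The boiler is turned about the same as the bracket, and sits before it and to the right. Next I'll get bracket and boiler poses.

Run:
```python
from h import *
s=np.load('s0.npz');P=s['top'];F=s['tf'].astype(int).max(2)
def near(u,v,r,cond):
    y,x=np.indices(F.shape);m=((x-u)**2+(y-v)**2<r*r)&cond&~np.isnan(P[...,0]);return P[m]
for n,u,v,dk in(('bl',312.3,201.4,1),('br',369,196.7,1)):
    q=near(u,v,4.5,F<60);print(n,len(q),np.median(q,0).round(4),q.std(0).round(4))
q=near(286.5,246,3.5,F>100);print('pin',np.median(q,0).round(4),q[:,2].round(3))
q=near(263.7,255.5,5,F<70);print('knob',len(q),np.median(q,0).round(4),q[:,2].round(3))
# plate face between buffers
y,x=np.indices(F.shape)
m=(x>318)&(x<364)&(y>186)&(y<206)&(P[...,2]>.02)&(P[...,2]<.075)
for lo,hi in((.02,.035),(.035,.05),(.05,.06),(.06,.08)):
    q=P[m&(P[...,2]>lo)&(P[...,2]<=hi)]
    if len(q)>10:
        vx,vy,x0,y0=cv2.fitLine((q[:,:2]*1000).astype(np.float32),cv2.DIST_HUBER,0,.01,.01).ravel();print('plate',lo,len(q),np.degrees(np.arctan2(-vx,vy))%180,x0,y0)
m=(P[...,2]>.1)&(P[...,2]<.109)&(x>300)&(x<410)&(y>195)&(y<255)
q=P[m][:,:2]*1000
yaw=np.radians(28.7);ex=np.array([np.cos(yaw),np.sin(yaw)]);ey=np.array([-ex[1],ex[0]])
a=q@ex;b=q@ey
for k in(a,b):print('ext',np.percentile(k,[0,.3,1,2,98,99,99.7,100]).round(1))
```

```text
bl 40 [ 0.6352 -0.0962  0.0541] [0.0037 0.005  0.0053]
br 42 [ 0.7156 -0.2451  0.0533] [0.0035 0.0051 0.006 ]
pin [ 0.4522 -0.0906  0.0654] [0.066 0.064 0.067 0.067 0.065 0.065 0.068 0.062 0.063 0.067 0.067 0.069
 0.067 0.066 0.067 0.067 0.067 0.068 0.068 0.067 0.066 0.066 0.065 0.064
 0.066 0.065 0.063 0.062 0.059 0.063 0.06  0.066 0.06  0.054 0.06  0.055
 0.056 0.058]
knob 39 [ 0.387  -0.052   0.0877] [0.091 0.092 0.094 0.094 0.091 0.092 0.088 0.095 0.092 0.089 0.093 0.089
 0.093 0.09  0.091 0.093 0.092 0.089 0.085 0.085 0.085 0.086 0.088 0.088
 0.084 0.087 0.085 0.083 0.086 0.08  0.083 0.079 0.078 0.077 0.074 0.076
 0.073 0.072 0.073]
plate 0.02 165 28.166962 691.37634 -170.11707
plate 0.035 145 27.891388 690.0215 -167.86937
plate 0.05 109 28.7359 690.6193 -168.6999
plate 0.06 63 29.028656 689.49133 -164.2872
ext [317.4 319.  320.1 321.1 441.7 443.6 444.9 446.9]
ext [-598.4 -596.7 -595.  -592.4 -366.3 -364.4 -362.6 -361. ]
```

```bash
cat >> h.py <<'E'
BY=np.radians(28.3);BX=.511;BYY=-.471   # bracket yaw, origin coords along its own axes
def rot(a):return np.array([[np.cos(a),-np.sin(a)],[np.sin(a),np.cos(a)]])
def b2w(p):return rot(BY)@(np.array(p)+[BX,BYY])
def w2b(p):return rot(BY).T@np.array(p)-[BX,BYY]
def tool():
    o=ctrl.get_obs();M=R.from_rotvec(o['tool_rot']).as_matrix()
    return np.array(o['tool_pos']),np.arctan2(M[1,1],M[0,1]),o
def rows(wps,cmd=None,g=0):
    """wps: list of (x,y,z,phi) world tool targets -> rows"""
    p,f,_=tool()
    if cmd is not None:p,f=np.array(cmd[:3]),cmd[3]
    out=[]
    for w in wps:
        d=np.array(w[:3])-p
        tx=-np.sin(f)*d[0]+np.cos(f)*d[1];ty=np.cos(f)*d[0]+np.sin(f)*d[1]
        out.append([g,[round(100*tx,2),round(100*ty,2),round(-100*d[2],2)],round(np.degrees(f-w[3]),1)])
        p=np.array(w[:3]);f=w[3]
    return out
def lin(a,b,n):return [tuple(np.array(a)+(np.array(b)-np.array(a))*k/n) for k in range(1,n+1)]
def here():
    p,f,_=tool();return (*p,f)
E
python3 - <<'E'
from h import *
P=np.load('s0.npz')['top']
for n,u,v in(('reel',445,265),('brush',419,232),('faucet',218,90),('tap',232,150)):print(n,P[v,u].round(3))
g=b2w([-125.6e-3,-.006]);print(g)
f=rot(BY)@np.array([-.105,-.1])+g;print('pre',f)
h=here();A=(.40,.25,.23,np.radians(50));B=(f[0],f[1],.23,BY)
import json
for r in rows(lin(h,A,7)+lin(A,B,11)+lin(B,(f[0],f[1],.045,BY),4)):print(json.dumps(r))
E
```

```text
reel [ 0.577 -0.497  0.038]
brush [ 0.673 -0.411  0.019]
faucet [0.639 0.178 0.362]
tap [0.709 0.197 0.082]
[ 0.56547605 -0.2372741 ]
pre [ 0.52043475 -0.3751011 ]
[0, [-4.35, -3.77, 0.0], 3.2]
[0, [-4.55, -3.53, 0.0], 3.2]
[0, [-4.74, -3.27, 0.0], 3.2]
[0, [-4.91, -3.0, 0.0], 3.2]
[0, [-5.07, -2.73, 0.0], 3.2]
[0, [-5.21, -2.44, 0.0], 3.2]
[0, [-5.34, -2.15, 0.0], 3.2]
[0, [-4.49, -3.65, -0.0], 2.0]
[0, [-4.61, -3.49, -0.0], 2.0]
[0, [-4.73, -3.33, -0.0], 2.0]
[0, [-4.84, -3.17, -0.0], 2.0]
[0, [-4.95, -3.0, -0.0], 2.0]
[0, [-5.05, -2.83, -0.0], 2.0]
[0, [-5.14, -2.65, -0.0], 2.0]
[0, [-5.23, -2.47, -0.0], 2.0]
[0, [-5.31, -2.29, -0.0], 2.0]
[0, [-5.39, -2.11, -0.0], 2.0]
[0, [-5.46, -1.92, -0.0], 2.0]
[0, [0.0, 0.0, 4.62], -0.0]
[0, [0.0, 0.0, 4.63], 0.0]
[0, [0.0, 0.0, 4.62], 0.0]
[0, [0.0, 0.0, 4.63], 0.0]
```

Call:
send_rows --rows '[[0, [-4.4, -3.8, 0], 3.2], [0, [-4.5, -3.5, 0], 3.2], [0, [-4.7, -3.3, 0], 3.2], [0, [-4.9, -3.0, 0], 3.2], [0, [-5.1, -2.7, 0], 3.2], [0, [-5.2, -2.4, 0], 3.2], [0, [-5.3, -2.2, 0], 3.2], [0, [-4.5, -3.7, 0], 2], [0, [-4.6, -3.5, 0], 2], [0, [-4.7, -3.3, 0], 2]]' --newtons 60

```text
t: 1.35
tool_pos: [0.4305, 0.0781, 0.2309]
tool_rot: [-1.234, -2.889, -0.0]
contact_force: [0.4, -0.6, 0.3]
opening: -0.0002
grip_force: 0.0
```

Call:
send_rows --rows '[[0, [-4.8, -3.2, 0], 2], [0, [-5, -3, 0], 2], [0, [-5, -2.8, 0], 2], [0, [-5.1, -2.7, 0], 2], [0, [-5.2, -2.5, 0], 2], [0, [-5.3, -2.3, 0], 2], [0, [-5.4, -2.1, 0], 2], [0, [-5.5, -1.9, 0], 2], [0, [0, 0, 0], 0], [0, [0, 0, 0], 0]]'

```text
t: 2.6
tool_pos: [0.5138, -0.3747, 0.2305]
tool_rot: [-1.622, -2.688, -0.001]
contact_force: [1.0, -0.4, -0.2]
opening: -0.0001
grip_force: 0.0
```

```bash
cat >> h.py <<'E'
def boiler(save=None,verbose=1):
    d=grab('top',save);P=cloud(d);F=d['frame'].astype(int)
    grey=(F.max(2)-F.min(2)<60)
    c=b2w([-.1,0])
    m=(P[...,2]>.098)&(P[...,2]<.110)&(np.hypot(P[...,0]-c[0],P[...,1]-c[1])<.21)&grey
    m=cv2.morphologyEx(m.astype(np.uint8),cv2.MORPH_OPEN,np.ones((3,3)))
    n,l,st,_=cv2.connectedComponentsWithStats(m)
    k=1+st[1:,4].argmax();q=P[l==k][:,:2]
    (cx,cy),(w,h),a=cv2.minAreaRect((q*1000).astype(np.float32))
    if verbose:print('area',st[k,4],'rect',round(cx),round(cy),round(w),round(h),round(a,1))
    return q
def pose(q,yaw0):
    # yaw from back-edge points, extents by percentile, in bracket frame (mm)
    yaw=yaw0
    for _ in range(3):
        b=q@rot(yaw)
        bins=np.round(b[:,1]/.006).astype(int);E=[]
        for k in np.unique(bins):
            s=b[bins==k]
            if len(s)>12:E.append([s[:,1].mean(),np.sort(s[:,0])[-2]])
        E=np.array(E)[2:-2];ok=abs(E[:,1]-np.median(E[:,1]))<.03
        for _ in range(2):
            c=np.polyfit(E[ok,1-1],E[ok,1],1);r=E[:,1]-np.polyval(c,E[:,0]);ok=abs(r)<.004
        yaw-=np.arctan(c[0])
    b=q@rot(yaw);back=np.median(np.array([np.polyval(c,y) for y in (0,)]))
    ex=[np.sort(b[:,0])[[5,-6]],np.sort(b[:,1])[[5,-6]]]
    print('yaw rel deg',np.degrees(yaw-BY).round(2),'x ext',(ex[0]*1e3).round(1),'y ext',(ex[1]*1e3).round(1))
    cen=rot(yaw)@np.array([ex[0][1]-.064,ex[1].mean()])
    print('bracket-frame centre from back edge (mm)',(w2b(cen)*1e3).round(1))
    return cen,yaw
def swing(cen,yaw,side,dth,n,pre=0,piv=.04,cmd=None):
    """side +1: push left end (yaw decreases), -1: right end. n rows, total |dth|; follows arc about pivot"""
    pv=cen+rot(yaw)@np.array([0,-side*piv])
    x,y,z,f=here() if cmd is None else cmd
    s=-side;out=[]
    for k in range(1,n+1):
        a=s*dth*k/n
        p=pv+rot(a)@(np.array([x,y])-pv);out.append((p[0],p[1],z,f+a))
    return out
E
python3 - <<'E'
from h import *
import json
q=boiler();cen,yaw=pose(q,np.radians(28.7))
h=here();g=rot(yaw)@np.array([-.105,-.1])+cen
for r in rows(lin(h,(g[0],g[1],.045,yaw),5)):print(json.dumps(r))
print(h,np.degrees(yaw))
E
```

```text
area 2960 rect 566 -237 129 238 28.9
yaw rel deg 0.75 x ext [315.6 443. ] y ext [-599.7 -363.9]
bracket-frame centre from back edge (mm) [-125.8   -5.9]
[0, [-0.1, 0.13, 3.72], -0.2]
[0, [-0.1, 0.13, 3.72], -0.2]
[0, [-0.1, 0.13, 3.72], -0.2]
[0, [-0.1, 0.13, 3.72], -0.2]
[0, [-0.1, 0.13, 3.72], -0.2]
(np.float64(0.5139261488982676), np.float64(-0.374212698767992), np.float64(0.23086784074157532), np.float64(0.48563813883714885)) 29.045559727913457
```

Call:
send_rows --rows '[[0, [-0.1, 0.1, 4], -0.2], [0, [-0.1, 0.1, 4], -0.2], [0, [-0.1, 0.1, 4], -0.2], [0, [-0.1, 0.1, 4], -0.2], [0, [-0.1, 0.2, 2.6], -0.2], [0, [0, 0.8, 0], 0], [0, [0, 0.8, 0], 0], [0, [0, 0.2, 0], 0], [0, [0, 0.2, 0], 0], [0, [0, 0.2, 0], 0]]'

```text
t: 3.9
tool_pos: [0.5386, -0.3683, 0.0479]
tool_rot: [-1.597, -2.705, 0.012]
contact_force: [-14.5, -9.2, 7.6]
opening: -0.0002
grip_force: 0.0
```

Run:
```python
from h import *
d=grab('side','s1.png')
cv2.imwrite('pics/s1c.png',cv2.resize(d['frame'][150:300,250:450,::-1],None,fx=4,fy=4,interpolation=cv2.INTER_CUBIC))
x,y,z,f=here();cen=b2w([-.1258,-.0059]);yaw=np.radians(29.05)
print(rot(yaw).T@(np.array([x,y])-cen),z,ctrl.get_obs()['contact_force'])
```

```text
[-0.08660277 -0.10172968] 0.04792887243520247 [-14.0529108   -8.83159189   7.86580954]
```

View pics/s1c.png

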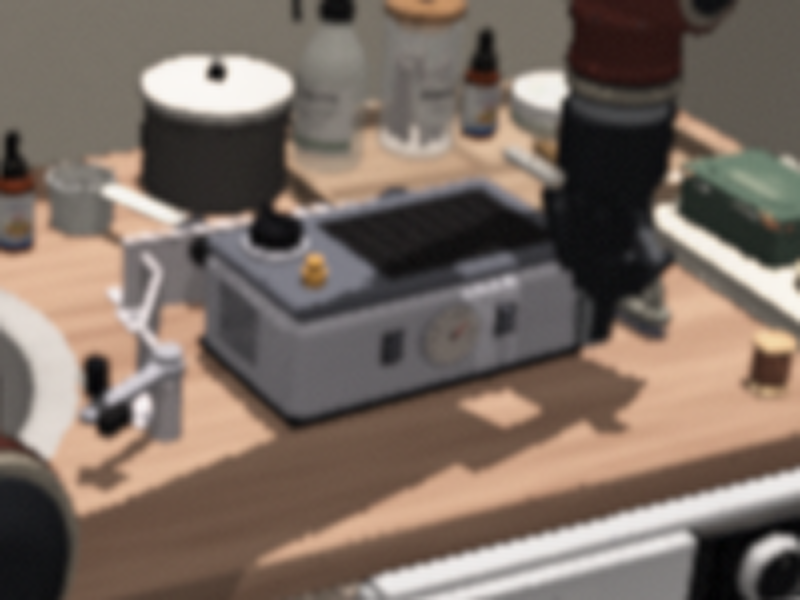

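The wide finger backs touched the top edge first, so I'll back off and turn the tool 90° to push with the flat finger sides instead.

Call:
send_rows --rows '[[0, [0, -1, -0.5], 0], [0, [0, -1, -0.2], 0], [0, [0, 0, 0], 10], [0, [0, 0, 0], 10], [0, [0, 0, 0], 10], [0, [0, 0, 0], 10], [0, [0, 0, 0], 10], [0, [0, 0, 0], 10], [0, [0, 0, 0], 10], [0, [0, 0, 0], 10]]'

```text
t: 5.2
tool_pos: [0.5233, -0.3749, 0.0523]
tool_rot: [-2.965, -1.036, -0.0]
contact_force: [-0.6, -0.0, -0.8]
opening: 0.0
grip_force: 0.0
```

Call:
send_rows --rows '[[0, [0, 0, 0], 10], [0, [1, 0, 0], 0], [0, [0, 0, 0], 0]]'

```text
t: 5.58
tool_pos: [0.5329, -0.3701, 0.0524]
tool_rot: [3.041, 0.787, 0.001]
contact_force: [0.0, -0.7, 0.8]
opening: -0.0001
grip_force: 0.0
```

Run:
```python
from h import *
cen,yaw=pose(boiler(),np.radians(29))
x,y,z,f=here();print(rot(yaw).T@(np.array([x,y])-cen),z,np.degrees(f-yaw),ctrl.get_obs()['contact_force'])
```

```text
area 1765 rect 550 -231 102 209 34.6
yaw rel deg 2.44 x ext [301.1 400.2] y ext [-580.4 -375.3]
bracket-frame centre from back edge (mm) [-154.8    7.9]
[-0.06760064 -0.11271797] 0.05234544664623284 -91.77375318002414 [-0.12677529  0.14588777 -0.10643496]
```

Call:
send_rows --rows '[[0, [0.6, 0, 0], 0], [0, [0.5, 0, 0], 0], [0, [0.2, 0, 0], 0], [0, [0.15, 0, 0], 0], [0, [0.1, 0, 0], 0]]'

```text
t: 6.25
tool_pos: [0.5459, -0.3634, 0.0523]
tool_rot: [-3.043, -0.781, 0.0]
contact_force: [-0.2, 0.4, 0.2]
opening: 0.0001
grip_force: 0.0
```

```bash
python3 - <<'E'
s=open('h.py').read()
a=s.index("    n,l,st,_=cv2.connectedComponentsWithStats(m)\n    k=1+st[1:,4].argmax();q=P[l==k][:,:2]")
b=s.index("    return q\ndef pose")
s=s[:a]+"""    n,l,st,_=cv2.connectedComponentsWithStats(m)
    q=np.concatenate([P[l==k][:,:2] for k in range(1,n) if st[k,4]>60])
    if verbose:print('n',len(q))
"""+s[b:]
open('h.py','w').write(s)
E
python3 - <<'E'
from h import *
q=boiler();np.save('q.npy',q);cen,yaw=pose(q,np.radians(29))
x,y,z,f=here();print(w2b([x,y]),z,np.degrees(f-BY),ctrl.get_obs()['contact_force'])
E
```

```text
n 2011
yaw rel deg -9.18 x ext [373.7 496.9] y ext [-500.8 -282. ]
bracket-frame centre from back edge (mm) [-146.1   15.5]
[-0.20259243 -0.10777407] 0.05228827522768131 -89.50464974380904 [ 0.47285497 -0.04182997  0.26628972]
```

Call:
send_rows --rows '[[0, [0.1, 0, 0], 0], [0, [0.1, 0, 0], 0], [0, [0.1, 0, 0], 0], [0, [0.1, 0, 0], 0]]'

```text
t: 6.8
tool_pos: [0.5494, -0.3615, 0.0523]
tool_rot: [3.043, 0.781, 0.0]
contact_force: [-0.2, -0.5, -1.0]
opening: 0.0002
grip_force: 0.0
```

Call:
send_rows --rows '[[0, [0.1, 0, 0], 0], [0, [0.1, 0, 0], 0], [0, [0.1, 0, 0], 0], [0, [0.1, 0, 0], 0], [0, [0.1, 0, 0], 0]]'

```text
t: 7.42
tool_pos: [0.5538, -0.3591, 0.0523]
tool_rot: [3.043, 0.781, 0.0]
contact_force: [0.5, 0.3, -0.6]
opening: 0.0001
grip_force: 0.0
```

Call:
send_rows --rows '[[0, [0.1, 0, 0], 0], [0, [0.1, 0, 0], 0], [0, [0.1, 0, 0], 0], [0, [0.1, 0, 0], 0], [0, [0.1, 0, 0], 0]]'

```text
t: 8.05
tool_pos: [0.5572, -0.3571, 0.0523]
tool_rot: [3.043, 0.782, -0.004]
contact_force: [-5.7, -1.9, 2.2]
opening: 0.0002
grip_force: 0.0
```

Call:
send_rows --rows '[[0, [0.08, 0.04, 0], -0.3], [0, [0.08, 0.04, 0], -0.3], [0, [0.1, 0.05, 0], -0.4], [0, [0.12, 0.06, 0], -0.5], [0, [0.15, 0.08, 0], -0.6], [0, [0.15, 0.08, 0], -0.6], [0, [0.15, 0.08, 0], -0.6]]'

```text
t: 8.93
tool_pos: [0.5636, -0.3582, 0.0518]
tool_rot: [-3.018, -0.87, 0.014]
contact_force: [-13.9, -5.3, 3.2]
opening: 0.0001
grip_force: 0.0
```

Call:
send_rows --rows '[[0, [0.18, 0.09, 0], -0.7], [0, [0.2, 0.1, 0], -0.8], [0, [0.2, 0.1, 0], -0.8], [0, [0.2, 0.1, 0], -0.8], [0, [0.2, 0.1, 0], -0.8], [0, [0.2, 0.1, 0], -0.8], [0, [0.2, 0.1, 0], -0.8], [0, [0.2, 0.1, 0], -0.8]]'

```text
t: 9.93
tool_pos: [0.5814, -0.3564, 0.0519]
tool_rot: [2.966, 1.034, -0.013]
contact_force: [-12.2, -7.4, 1.3]
opening: 0.0
grip_force: 0.0
```

Call:
send_rows --rows '[[0, [0.2, 0.1, 0], -0.8], [0, [0.2, 0.1, 0], -0.8], [0, [0.2, 0.1, 0], -0.8], [0, [0.2, 0.1, 0], -0.8], [0, [0.2, 0.1, 0], -0.8], [0, [0.2, 0.1, 0], -0.8], [0, [0.1, 0.05, 0], -0.4]]'

```text
t: 10.8
tool_pos: [0.5958, -0.3532, 0.0519]
tool_rot: [2.915, 1.167, -0.012]
contact_force: [-11.1, -8.8, 1.4]
opening: 0.0001
grip_force: 0.0
```

Run:
```python
from h import *
import json
x,y,z,f=here();print(np.degrees(f-BY)+90,w2b([x,y]))
```

```text
15.320975943134897 [-0.15383672 -0.12246356]
```

Call:
send_rows --rows '[[0, [-1, 0, 0], 0], [0, [-2, 0, -1], 0], [0, [-1, -2, -4], 0], [0, [-0.5, -5, -4], 0], [0, [0, -6, -4], 0], [0, [0, -5, 0], 0], [0, [0, -2, 0], 0], [0, [0, 0, 0], 0]]'

```text
t: 11.8
tool_pos: [0.4345, -0.2427, 0.1768]
tool_rot: [2.915, 1.166, 0.002]
contact_force: [0.7, -0.9, 0.3]
opening: 0.0
grip_force: 0.0
```

Run:
```python
from h import *
q=boiler('t2.png');cen,yaw=pose(q,BY+.33)
x,y,z,f=here();print(w2b([x,y]),rot(yaw).T@(np.array([x,y])-cen),z,np.degrees(f-yaw),ctrl.get_obs()['contact_force'])
```

```text
n 1188
yaw rel deg 106.82 x ext [-691.8 -455.5] y ext [-304.1 -180.8]
bracket-frame centre from back edge (mm) [-128.6   43.9]
[-0.24327458  0.05044021] [0.03946959 0.10787052] 0.1768581534814757 -181.53219645478708 [ 0.1345499  -0.33289453 -0.00314236]
```

View pics/t2.png

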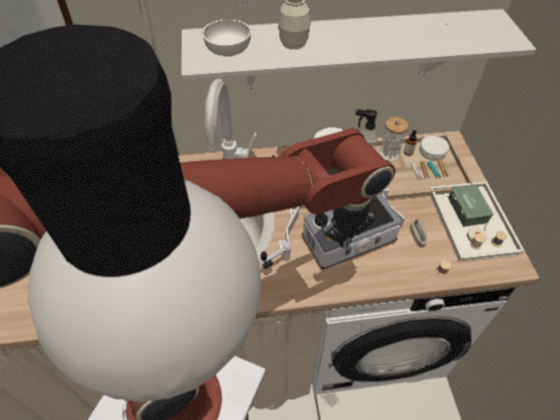

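The boiler is visible at (352,228), turned left-hand, with the arm covering its back. I'll use front-face points from both cameras and check the method against the first pictures.

```bash
cat >> h.py <<'E'
def front(Ps=None,yaw=None,tag=''):
    """boiler pose from front-face points; returns centre (bracket mm), rel yaw"""
    if Ps is None:Ps=[cloud(grab('side')),cloud(grab('top'))]
    t=here();res=[]
    for P in Ps:
        Q=P.reshape(-1,3);Q=Q[(Q[:,2]>.03)&(Q[:,2]<.085)]
        b=Q[:,:2]@rot(BY)-[BX,BYY]
        k=(b[:,0]>-.23)&(b[:,0]<-.09)&(abs(b[:,1])<.135)
        k&=np.hypot(Q[:,0]-t[0],Q[:,1]-t[1])>.03
        b=b[k]
        best=None;rng=np.random.default_rng(0)
        for _ in range(200):
            i,j=rng.choice(len(b),2,False);d=b[j]-b[i];L=np.hypot(*d)
            if L<.06 or abs(d[0])>.5*abs(d[1]):continue
            r=abs((b-b[i])@np.array([-d[1],d[0]])/L)<.003
            if best is None or r.sum()>best.sum():best=r
        for _ in range(3):
            vx,vy,x0,y0=cv2.fitLine((b[best]*1000).astype(np.float32),cv2.DIST_HUBER,0,.01,.01).ravel()
            if vy<0:vx,vy=-vx,-vy
            best=abs((b*1000-[x0,y0])@np.array([vy,-vx]))<4
        y=np.arctan2(-vx,vy);R2=rot(y);c=b[best]*1000@R2
        e=np.sort(c[:,1])[[4,-5]];fx=np.median(c[:,0])
        cen=R2@np.array([fx+65,e.mean()])
        print(tag,'n',best.sum(),'yaw %.2f deg'%np.degrees(y),'width %.0f ends %s'%(e[1]-e[0],e.round(0)),'front %.1f'%fx,'cen',cen.round(1))
        res.append((cen,y))
    return res
E
python3 - <<'E'
from h import *
s=np.load('s0.npz');front([s['side'],s['top']],tag='init')
for c,y in front():
    x,yy,z,f=here();print((rot(y).T@(w2b([x,yy])*1e3-c)).round(1))
E
```

```text
init n 1152 yaw 0.49 deg width 233 ends [-120.  113.] front -188.9 cen [-123.8   -4.7]
init n 852 yaw 0.53 deg width 233 ends [-121.  112.] front -189.0 cen [-124.    -5.7]
 n 882 yaw 18.33 deg width 230 ends [-86. 144.] front -169.8 cen [-108.6   -5.4]
 n 692 yaw 18.49 deg width 229 ends [-83. 145.] front -170.0 cen [-109.5   -3.9]
[-110.3   94.8]
[-109.7   93.4]
```

Call:
send_rows --rows '[[0, [0, -0.3, 5], -1.5], [0, [0, -0.3, 5], -1.5], [0, [0.3, 0, 2.5], 0], [0, [1, 0, 0], 0], [0, [0.8, 0, 0], 0], [0, [0.3, 0, 0], 0], [0, [0.12, 0, 0], 0], [0, [0.12, 0, 0], 0], [0, [0.12, 0, 0], 0], [0, [0.12, 0, 0], 0]]'

```text
t: 13.2
tool_pos: [0.4506, -0.2178, 0.0509]
tool_rot: [2.886, 1.242, -0.0]
contact_force: [-0.2, -0.8, -0.2]
opening: -0.0
grip_force: 0.0
```

Call:
send_rows --rows '[[0, [0.12, 0, 0], 0], [0, [0.12, 0, 0], 0], [0, [0.1, 0, 0], 0], [0, [0.1, 0, 0], 0]]'

```text
t: 13.7
tool_pos: [0.4522, -0.2161, 0.0509]
tool_rot: [2.884, 1.243, -0.008]
contact_force: [-8.8, -7.9, 3.3]
opening: -0.0004
grip_force: 0.0
```

Call:
send_rows --rows '[[0, [0.08, -0.04, 0], 0.3], [0, [0.1, -0.05, 0], 0.4], [0, [0.12, -0.06, 0], 0.5], [0, [0.15, -0.08, 0], 0.6], [0, [0.18, -0.1, 0], 0.8], [0, [0.2, -0.11, 0], 0.85], [0, [0.2, -0.11, 0], 0.85], [0, [0.2, -0.11, 0], 0.85], [0, [0.2, -0.11, 0], 0.85], [0, [0.2, -0.11, 0], 0.85]]'

```text
t: 14.95
tool_pos: [0.4576, -0.199, 0.0509]
tool_rot: [2.952, 1.067, -0.009]
contact_force: [-9.7, -8.7, 3.8]
opening: 0.0001
grip_force: 0.0
```

Call:
send_rows --rows '[[0, [0.2, -0.11, 0], 0.85], [0, [0.2, -0.11, 0], 0.85], [0, [0.2, -0.11, 0], 0.85], [0, [0.2, -0.11, 0], 0.85], [0, [0.2, -0.11, 0], 0.85], [0, [0.2, -0.11, 0], 0.85], [0, [0.2, -0.11, 0], 0.85], [0, [0.2, -0.11, 0], 0.85], [0, [0.2, -0.11, 0], 0.85], [0, [0.2, -0.11, 0], 0.85]]'

```text
t: 16.2
tool_pos: [0.467, -0.1781, 0.0509]
tool_rot: [3.024, 0.846, -0.01]
contact_force: [-11.0, -7.2, 5.1]
opening: -0.0001
grip_force: 0.0
```

Run:
```python
from h import *
for c,y in front():
    x,yy,z,f=here();print((rot(y).T@(w2b([x,yy])*1e3-c)).round(1),np.degrees(f-BY-y)+90)
print(ctrl.get_obs()['contact_force'])
```

```text
n 856 yaw 4.63 deg width 191 ends [-112.   79.] front -163.4 cen [-96.7 -24.8]
 n 627 yaw 4.50 deg width 190 ends [-113.   77.] front -163.6 cen [-96.9 -25.4]
[-77.5 124.4] -1.6539259454694104
[-77.6 124.8] -1.5190506268159965
[-10.5470124   -6.59892216   3.91260504]
```

Call:
send_rows --rows '[[0, [0.1, -0.05, 0], 0.4], [0, [0.15, -0.08, 0], 0.7], [0, [0.2, -0.11, 0], 0.85], [0, [0.2, -0.11, 0], 0.85], [0, [0.2, -0.11, 0], 0.85], [0, [0.2, -0.11, 0], 0.85], [0, [0.2, -0.11, 0], 0.85], [0, [0.2, -0.11, 0], 0.85], [0, [0.2, -0.11, 0], 0.85], [0, [0.2, -0.11, 0], 0.85]]'

```text
t: 17.55
tool_pos: [0.4782, -0.1603, 0.0508]
tool_rot: [3.076, 0.636, -0.012]
contact_force: [-12.9, -6.0, 6.7]
opening: -0.0005
grip_force: 0.0
```

Call:
send_rows --rows '[[0, [0.2, -0.11, 0], 0.85], [0, [0.2, -0.11, 0], 0.85], [0, [0.2, -0.11, 0], 0.85], [0, [0.2, -0.11, 0], 0.85], [0, [0.2, -0.11, 0], 0.85], [0, [0.15, -0.08, 0], 0.7]]'

```text
t: 18.3
tool_pos: [0.4862, -0.1498, 0.0506]
tool_rot: [3.101, 0.503, -0.013]
contact_force: [-13.5, -5.8, 7.4]
opening: 0.0002
grip_force: 0.0
```

```bash
python3 - <<'E'
s=open('h.py').read()
s=s.replace("cen=R2@np.array([fx+65,e.mean()])","""my=e.mean()
        if e[1]-e[0]<226:
            ty=(rot(y).T@(w2b(t[:2])*1e3))[1];my=e[0]+116.3 if ty>e.mean() else e[1]-116.3
        cen=R2@np.array([fx+63.5,my])""");open('h.py','w').write(s)
E
python3 - <<'E'
from h import *
for c,y in front():
    x,yy,z,f=here();print((rot(y).T@(w2b([x,yy])*1e3-c)).round(1),np.degrees(f-BY-y)+90)
print(ctrl.get_obs()['contact_force'])
E
```

```text
n 924 yaw -7.63 deg width 192 ends [-132.   60.] front -153.2 cen [-90.9  -3.6]
 n 705 yaw -7.48 deg width 192 ends [-132.   59.] front -153.4 cen [-91.2  -4.2]
[-77.1 102.9] -2.244108004467833
[-76.6 103.8] -2.3925544821152442
[-13.57890857  -5.55316921   7.08342564]
```

Call:
send_rows --rows '[[0, [-1, 0, 0], 0], [0, [-2, 1, -0.2], -1], [0, [0, 5, 0], -1], [0, [0, 6, 0], 0], [0, [0, 5, 0], 0], [0, [0, 3, 0], 0], [0, [0.5, 0, 0], 0], [0, [1, 0, 0], 0], [0, [0.5, 0, 0], 0], [0, [0, 0, 0], 0]]'

```text
t: 19.65
tool_pos: [0.5484, -0.338, 0.0529]
tool_rot: [-3.091, -0.559, 0.0]
contact_force: [0.1, -0.0, -0.2]
opening: -0.0002
grip_force: 0.0
```

Run:
```python
from h import *
for c,y in front():
    x,yy,z,f=here();print((rot(y).T@(w2b([x,yy])*1e3-c)).round(1),np.degrees(f-BY-y)+90)
print(ctrl.get_obs()['contact_force'],z)
```

```text
n 932 yaw -8.27 deg width 192 ends [-92.  99.] front -153.0 cen [-91.   -3.8]
 n 712 yaw -8.01 deg width 188 ends [-90.  99.] front -153.3 cen [-91.4  -4.8]
[-84.9 -96.3] 0.4205846739779844
[-85.1 -94.9] 0.1575882399866373
[-0.621268    0.08374417 -0.40661097] 0.0529219866249481
```

Call:
send_rows --rows '[[0, [0.3, 0, 0], 0], [0, [0.2, 0, 0], 0], [0, [0.12, 0, 0], 0], [0, [0.12, 0, 0], 0], [0, [0.12, 0, 0], 0], [0, [0.1, 0.05, -0.01], -0.3], [0, [0.1, 0.05, -0.01], -0.4], [0, [0.12, 0.06, -0.01], -0.5], [0, [0.15, 0.08, -0.01], -0.6]]'

```text
t: 20.88
tool_pos: [0.5581, -0.3375, 0.0526]
tool_rot: [-3.081, -0.605, 0.012]
contact_force: [-12.1, -3.9, 2.6]
opening: -0.0
grip_force: 0.0
```

Call:
send_rows --rows '[[0, [0.18, 0.09, -0.01], -0.7], [0, [0.2, 0.11, -0.01], -0.85], [0, [0.2, 0.11, -0.01], -0.85], [0, [0.2, 0.11, -0.01], -0.85], [0, [0.2, 0.11, -0.01], -0.85], [0, [0.2, 0.11, -0.01], -0.85], [0, [0.2, 0.11, -0.01], -0.85], [0, [0.2, 0.11, -0.01], -0.85], [0, [0.2, 0.11, -0.01], -0.85], [0, [0.2, 0.11, -0.01], -0.85]]'

```text
t: 22.12
tool_pos: [0.5806, -0.3393, 0.0527]
tool_rot: [-3.03, -0.827, 0.011]
contact_force: [-9.6, -5.7, -1.1]
opening: -0.0002
grip_force: 0.0
```

Run:
```python
from h import *
for c,y in front():
    x,yy,z,f=here();print((rot(y).T@(w2b([x,yy])*1e3-c)).round(1),np.degrees(f-BY-y)+90)
print(ctrl.get_obs()['contact_force'],z)
```

```text
n 889 yaw 0.34 deg width 187 ends [-74. 113.] front -148.5 cen [-85.  -4.]
 n 675 yaw 0.82 deg width 185 ends [-74. 112.] front -148.3 cen [-84.7  -5.8]
[-75.8 -98.7] 1.8708034736261538
[-76.9 -96.3] 1.3959346249418587
[-7.62184953 -5.50655093 -1.73003999] 0.05266654699350323
```

Call:
send_rows --rows '[[0, [0.1, 0.05, 0], -0.4], [0, [0.2, 0.11, 0], -0.85], [0, [0.2, 0.11, 0], -0.85], [0, [0.2, 0.11, 0], -0.85], [0, [0.2, 0.11, 0], -0.85], [0, [0.2, 0.11, 0], -0.85], [0, [0.2, 0.11, 0], -0.85]]'

```text
t: 23.1
tool_pos: [0.5956, -0.3384, 0.0527]
tool_rot: [-2.987, -0.971, 0.011]
contact_force: [-8.8, -5.5, -1.4]
opening: -0.0002
grip_force: 0.0
```

Call:
send_rows --rows '[[0, [-1, 0, 0], 0], [0, [-2, -1, 0], 0], [0, [0, -5, 0], 0], [0, [0, -6, 0], 0], [0, [0, -5, 0], 0], [0, [0, -3, 0], 0], [0, [0.8, 0, 0], 0], [0, [0.8, 0, 0], 0], [0, [0, 0, 0], 0]]'

```text
t: 24.22
tool_pos: [0.4712, -0.1838, 0.055]
tool_rot: [2.986, 0.972, 0.002]
contact_force: [0.4, 1.3, -0.0]
opening: 0.0001
grip_force: 0.0
```

Run:
```python
from h import *
for c,y in front():
    x,yy,z,f=here();print((rot(y).T@(w2b([x,yy])*1e3-c)).round(1),np.degrees(f-BY-y)+90)
print(ctrl.get_obs()['contact_force'],z)
```

```text
n 790 yaw 6.16 deg width 235 ends [-112.  122.] front -143.6 cen [-80.1  -3.7]
 n 552 yaw 6.92 deg width 187 ends [-111.   76.] front -145.0 cen [-81.6  -4.1]
[-93.6 100.5] 1.5719235701723022
[-90.7 101.9] 0.8140325463761684
[-0.68641703  0.49522445  0.67142777] 0.05448723907783734
```

Call:
send_rows --rows '[[0, [0.6, 0, 0], 0.5], [0, [0.4, 0, 0], 0.5], [0, [0.2, 0, 0], 0], [0, [0.12, 0, 0], 0], [0, [0.12, 0, 0], 0], [0, [0.1, 0, 0], 0], [0, [0.1, -0.05, 0], 0.3], [0, [0.1, -0.05, 0], 0.4]]'

```text
t: 25.32
tool_pos: [0.4826, -0.1733, 0.0543]
tool_rot: [3.0, 0.927, -0.004]
contact_force: [-4.9, -6.5, 0.4]
opening: 0.0003
grip_force: 0.0
```

Call:
send_rows --rows '[[0, [0.12, -0.06, 0], 0.5], [0, [0.15, -0.08, 0], 0.6], [0, [0.15, -0.09, 0], 0.7], [0, [0.2, -0.11, 0], 0.85], [0, [0.2, -0.11, 0], 0.85], [0, [0.2, -0.11, 0], 0.85], [0, [0.2, -0.11, 0], 0.85], [0, [0.2, -0.11, 0], 0.85], [0, [0.2, -0.11, 0], 0.85], [0, [0.2, -0.11, 0], 0.85]]'

```text
t: 26.58
tool_pos: [0.4915, -0.1561, 0.0543]
tool_rot: [3.056, 0.722, -0.011]
contact_force: [-11.1, -7.7, 5.4]
opening: -0.0004
grip_force: 0.0
```

Run:
```python
from h import *
for c,y in front():
    x,yy,z,f=here();print((rot(y).T@(w2b([x,yy])*1e3-c)).round(1),np.degrees(f-BY-y)+90)
print(ctrl.get_obs()['contact_force'],z)
```

```text
n 871 yaw -0.18 deg width 192 ends [-119.   72.] front -139.5 cen [-76.  -3.]
 n 674 yaw -0.34 deg width 191 ends [-120.   71.] front -139.7 cen [-76.3  -3.1]
[-76.3 103.4] -1.5107198481920818
[-76.3 103.4] -1.3568220124731312
[-10.1551996   -5.26708679   4.8463892 ] 0.05430216540095612
```

Call:
send_rows --rows '[[0, [0.1, -0.05, -0.02], 0.4], [0, [0.2, -0.11, -0.02], 0.85], [0, [0.2, -0.11, -0.02], 0.85], [0, [0.15, -0.08, -0.01], 0.6]]'

```text
t: 27.18
tool_pos: [0.4956, -0.1497, 0.0544]
tool_rot: [3.072, 0.65, -0.011]
contact_force: [-9.1, -7.4, 2.0]
opening: -0.0001
grip_force: 0.0
```

Call:
send_rows --rows '[[0, [-1, 0, 0.1], 0], [0, [-2, 1, 0], -0.5], [0, [0, 5, 0], -1], [0, [0, 6, 0], 0], [0, [0, 5, 0], 0], [0, [0, 3, 0], 0], [0, [0.8, 0, 0], 0], [0, [0.8, 0, 0], 0], [0, [0, 0, 0], 0]]'

```text
t: 28.3
tool_pos: [0.5701, -0.3333, 0.0538]
tool_rot: [-3.064, -0.693, 0.0]
contact_force: [-1.0, 0.3, 0.3]
opening: -0.0
grip_force: 0.0
```

Run:
```python
from h import *
for c,y in front():
    x,yy,z,f=here();print((rot(y).T@(w2b([x,yy])*1e3-c)).round(1),np.degrees(f-BY-y)+90)
print(ctrl.get_obs()['contact_force'],z)
```

```text
n 935 yaw -3.61 deg width 197 ends [-88. 109.] front -137.5 cen [-74.3  -2.7]
 n 707 yaw -3.58 deg width 191 ends [-84. 107.] front -138.0 cen [-74.9  -4.7]
[-87.4 -95.9] 0.7746726719300199
[-87.  -93.9] 0.7487384436514759
[-0.32999965  0.12336881  0.07853197] 0.0539355177270153
```

Call:
send_rows --rows '[[0, [0.4, 0, 0], 0], [0, [0.2, 0, 0], 0], [0, [0.12, 0, 0], 0], [0, [0.12, 0, 0], 0], [0, [0.12, 0, 0], 0], [0, [0.1, 0.05, 0], -0.3], [0, [0.1, 0.05, 0], -0.4], [0, [0.12, 0.06, 0], -0.5], [0, [0.15, 0.08, 0], -0.6]]'

```text
t: 29.52
tool_pos: [0.5808, -0.3317, 0.0537]
tool_rot: [-3.052, -0.739, 0.012]
contact_force: [-13.3, -3.4, 5.9]
opening: -0.0006
grip_force: 0.0
```

Call:
send_rows --rows '[[0, [0.15, 0.08, 0], -0.6], [0, [0.15, 0.08, 0], -0.6], [0, [0.15, 0.08, 0], -0.6], [0, [0.15, 0.08, 0], -0.6]]'

```text
t: 30.02
tool_pos: [0.5874, -0.3328, 0.0534]
tool_rot: [3.037, 0.802, -0.011]
contact_force: [-11.5, -5.1, 1.9]
opening: -0.0002
grip_force: 0.0
```

Run:
```python
from h import *
for c,y in front():
    x,yy,z,f=here();print((rot(y).T@(w2b([x,yy])*1e3-c)).round(1),np.degrees(f-BY-y)+90)
print(ctrl.get_obs()['contact_force'],z)
```

```text
n 885 yaw -1.28 deg width 187 ends [-76. 111.] front -136.0 cen [-72.6  -3.5]
 n 684 yaw -0.97 deg width 187 ends [-76. 111.] front -136.3 cen [-72.9  -4.2]
[-76.5 -98.8] 2.544624404503381
[-76.8 -97.7] 2.23829042022831
[-10.38513605  -5.54270789   1.09185432] 0.053416951061667856
```

Call:
send_rows --rows '[[0, [0.1, 0.05, 0], -0.3], [0, [0.15, 0.08, 0], -0.5], [0, [0.15, 0.08, 0], -0.5], [0, [0.15, 0.08, 0], -0.5], [0, [0.15, 0.08, 0], -0.5]]'

```text
t: 30.75
tool_pos: [0.5955, -0.3327, 0.0535]
tool_rot: [3.02, 0.862, -0.011]
contact_force: [-10.6, -6.2, 2.9]
opening: 0.0001
grip_force: 0.0
```

Call:
send_rows --rows '[[0, [0.15, 0.08, 0], -0.5], [0, [0.15, 0.08, 0], -0.5]]'

```text
t: 31.0
tool_pos: [0.5986, -0.3326, 0.0534]
tool_rot: [3.013, 0.889, -0.012]
contact_force: [-12.8, -7.2, 2.6]
opening: -0.0
grip_force: 0.0
```

Run:
```python
from h import *
for c,y in front():
    x,yy,z,f=here();print((rot(y).T@(w2b([x,yy])*1e3-c)).round(1),np.degrees(f-BY-y)+90)
print(ctrl.get_obs()['contact_force'],z)
```

```text
n 885 yaw 2.64 deg width 188 ends [-71. 117.] front -133.3 cen [-69.7  -2.3]
 n 670 yaw 2.90 deg width 186 ends [-71. 116.] front -133.4 cen [-69.8  -4.3]
[ -76.4 -100. ] 1.9183983763322914
[-76.7 -97.6] 1.662197767121711
[-11.16546053  -5.83816073   2.24800952] 0.05346065947973333
```

Call:
send_rows --rows '[[0, [-1, 0, 0], 0], [0, [-2, -1, 0], 0.5], [0, [0, -5, 0], 0.5], [0, [0, -6, 0], 0.5], [0, [0, -5, 0], 0], [0, [0, -3, 0], 0], [0, [1, 0, 0], 0], [0, [0.9, 0, 0], 0], [0, [0.2, 0, 0], 0], [0, [0.1, 0, 0], 0]]'

```text
t: 32.35
tool_pos: [0.4906, -0.1658, 0.0541]
tool_rot: [3.024, 0.85, 0.0]
contact_force: [0.0, -0.1, 0.2]
opening: -0.0001
grip_force: 0.0
```

Call:
send_rows --rows '[[0, [0.12, 0, 0], 0], [0, [0.12, 0, 0], 0], [0, [0.12, 0, 0], 0], [0, [0.1, 0, 0], 0], [0, [0.1, 0, 0], 0]]'

```text
t: 32.98
tool_pos: [0.4948, -0.1622, 0.054]
tool_rot: [3.024, 0.85, 0.0]
contact_force: [-0.1, -0.1, -0.2]
opening: 0.0
grip_force: 0.0
```

Run:
```python
from h import *
for c,y in front():
    x,yy,z,f=here();print((rot(y).T@(w2b([x,yy])*1e3-c)).round(1),np.degrees(f-BY-y)+90)
print(ctrl.get_obs()['contact_force'],z)
```

```text
n 816 yaw 3.17 deg width 190 ends [-116.   74.] front -133.4 cen [-69.8  -3.3]
 n 634 yaw 3.49 deg width 190 ends [-116.   74.] front -133.6 cen [-70.   -3.5]
[-77.  101.3] -0.0686835820541063
[-76.2 101.9] -0.3962455808261609
[ 0.59720127  0.42164213 -0.06897368] 0.05405429913386263
```

Call:
send_rows --rows '[[0, [0.1, 0, 0], 0], [0, [0.1, -0.03, 0], 0.2], [0, [0.1, -0.05, 0], 0.4], [0, [0.12, -0.06, 0], 0.5], [0, [0.14, -0.07, 0], 0.6], [0, [0.14, -0.08, 0], 0.6], [0, [0.14, -0.08, 0], 0.6]]'

```text
t: 33.95
tool_pos: [0.4978, -0.1567, 0.054]
tool_rot: [3.043, 0.773, -0.011]
contact_force: [-11.2, -7.6, 5.8]
opening: 0.0006
grip_force: 0.0
```

Call:
send_rows --rows '[[0, [0.14, -0.08, 0], 0.6], [0, [0.14, -0.08, -0.01], 0.6], [0, [0.14, -0.08, -0.01], 0.6], [0, [0.14, -0.08, -0.01], 0.6]]'

```text
t: 34.45
tool_pos: [0.5011, -0.1512, 0.054]
tool_rot: [3.059, 0.709, -0.011]
contact_force: [-11.9, -7.5, 3.6]
opening: -0.0003
grip_force: 0.0
```

Run:
```python
from h import *
for c,y in front():
    x,yy,z,f=here();print((rot(y).T@(w2b([x,yy])*1e3-c)).round(1),np.degrees(f-BY-y)+90)
print(ctrl.get_obs()['contact_force'],z)
```

```text
n 863 yaw -0.86 deg width 191 ends [-120.   71.] front -130.1 cen [-66.7  -3.2]
 n 650 yaw -0.98 deg width 189 ends [-120.   69.] front -130.2 cen [-66.8  -2.5]
[-76.2 102.4] -1.3161601786204926
[-76.4 101.6] -1.2006480193772262
[-10.50209967  -6.98696154   4.23691628] 0.054011103554670786
```

Call:
send_rows --rows '[[0, [0.12, -0.06, -0.01], 0.5], [0, [0.12, -0.06, -0.01], 0.5], [0, [0.12, -0.06, 0], 0.5]]'

```text
t: 34.92
tool_pos: [0.5025, -0.1484, 0.054]
tool_rot: [3.067, 0.67, -0.016]
contact_force: [-16.4, -9.9, 7.3]
opening: 0.0001
grip_force: 0.0
```

Call:
send_rows --rows '[[0, [-1, 0, 0.1], 0], [0, [-2, 1, 0], 0], [0, [0, 5, 0], -1], [0, [0, 6, 0], 0], [0, [0, 5, 0], 0], [0, [0, 3, 0], 0], [0, [1, 0, 0], 0], [0, [0.9, 0, 0], 0], [0, [0.2, 0, 0], 0], [0, [0.1, 0, 0], 0]]'

```text
t: 36.17
tool_pos: [0.584, -0.3289, 0.0534]
tool_rot: [-3.063, -0.698, 0.0]
contact_force: [0.3, -0.6, -1.3]
opening: -0.0002
grip_force: 0.0
```

Run:
```python
from h import *
for c,y in front():
    x,yy,z,f=here();print((rot(y).T@(w2b([x,yy])*1e3-c)).round(1),np.degrees(f-BY-y)+90)
print(ctrl.get_obs()['contact_force'],z)
```

```text
n 908 yaw -2.65 deg width 192 ends [-80. 112.] front -128.9 cen [-65.5  -1.4]
 n 691 yaw -2.65 deg width 188 ends [-79. 110.] front -129.5 cen [-66.3  -3.6]
[-83.  -98.4] -0.020490755063320876
[-82.3 -96.2] -0.02225977405835522
[ 0.24042593 -0.05563342  0.51793506] 0.05357123458341917
```

Call:
send_rows --rows '[[0, [0.15, 0, 0], 0], [0, [0.12, 0, 0], 0], [0, [0.12, 0, 0], 0], [0, [0.1, 0, 0], 0], [0, [0.1, 0, 0], 0], [0, [0.1, 0.03, 0], -0.3], [0, [0.1, 0.05, 0], -0.4], [0, [0.1, 0.06, -0.01], -0.4]]'

```text
t: 37.28
tool_pos: [0.5902, -0.3281, 0.0533]
tool_rot: [-3.055, -0.725, 0.009]
contact_force: [-10.2, -1.7, 4.0]
opening: 0.0001
grip_force: 0.0
```

Call:
send_rows --rows '[[0, [0.12, 0.06, -0.01], -0.4], [0, [0.12, 0.06, -0.01], -0.4], [0, [0.12, 0.06, -0.01], -0.4]]'

```text
t: 37.65
tool_pos: [0.5937, -0.3286, 0.0533]
tool_rot: [-3.048, -0.757, 0.011]
contact_force: [-10.6, -4.6, 3.4]
opening: 0.0002
grip_force: 0.0
```

Run:
```python
from h import *
for c,y in front():
    x,yy,z,f=here();print((rot(y).T@(w2b([x,yy])*1e3-c)).round(1),np.degrees(f-BY-y)+90)
print(ctrl.get_obs()['contact_force'],z)
```

```text
n 878 yaw -1.22 deg width 188 ends [-76. 112.] front -128.6 cen [-65.2  -3.1]
 n 705 yaw -1.24 deg width 185 ends [-75. 110.] front -129.4 cen [-66.   -4.4]
[-76.7 -98.5] 0.7970744870462312
[-75.9 -97.1] 0.8119711296260306
[-10.81890968  -3.72545897   2.44164513] 0.053273027424517554
```

Continue in small steps.

Call:
send_rows --rows '[[0, [0.12, 0.06, 0], -0.4], [0, [0.12, 0.06, 0], -0.4], [0, [0.12, 0.06, 0], -0.4], [0, [0.12, 0.06, 0], -0.4]]'

```text
t: 38.25
tool_pos: [0.5981, -0.3291, 0.0533]
tool_rot: [-3.037, -0.799, 0.014]
contact_force: [-15.8, -5.0, 4.9]
opening: 0.0002
grip_force: 0.0
```

Run:
```python
from h import *
for c,y in front():
    x,yy,z,f=here();print((rot(y).T@(w2b([x,yy])*1e3-c)).round(1),np.degrees(f-BY-y)+90)
print(ctrl.get_obs()['contact_force'],z)
```

```text
n 874 yaw 0.48 deg width 189 ends [-74. 115.] front -127.9 cen [-64.4  -1.7]
 n 683 yaw 0.45 deg width 186 ends [-73. 113.] front -128.1 cen [-64.5  -4.2]
[ -76.8 -100. ] 0.6792842633900307
[-76.5 -97.6] 0.7111334354897991
[-13.95866127  -6.00006155   4.14601888] 0.053290884573642255
```

Call:
send_rows --rows '[[0, [0.08, 0.04, -0.02], -0.3], [0, [0.08, 0.04, -0.02], -0.3]]'

```text
t: 38.6
tool_pos: [0.5994, -0.3293, 0.0533]
tool_rot: [-3.033, -0.814, 0.016]
contact_force: [-15.0, -6.3, 3.1]
opening: -0.0001
grip_force: 0.0
```

Call:
send_rows --rows '[[0, [-1, 0, 0], 0], [0, [-2, -1, 0], 0.5], [0, [0, -5, 0], 0.5], [0, [0, -6, 0], 0], [0, [0, -5, 0], 0], [0, [0, -3, 0], 0], [0, [1, 0, 0], 0], [0, [0.9, 0, 0], 0], [0, [0.2, 0, 0], 0], [0, [0.1, 0, 0], 0]]'

```text
t: 39.85
tool_pos: [0.5, -0.1576, 0.0543]
tool_rot: [3.041, 0.788, 0.0]
contact_force: [-0.2, -0.6, -0.1]
opening: 0.0001
grip_force: 0.0
```

Run:
```python
from h import *
for c,y in front():
    x,yy,z,f=here();print((rot(y).T@(w2b([x,yy])*1e3-c)).round(1),np.degrees(f-BY-y)+90)
print(ctrl.get_obs()['contact_force'],z)
```

```text
n 835 yaw 1.34 deg width 190 ends [-118.   72.] front -127.5 cen [-63.9  -3.3]
 n 634 yaw 1.50 deg width 190 ends [-119.   72.] front -128.0 cen [-64.4  -4. ]
[-79.5 100.8] -0.5744237617658712
[-78.7 101.7] -0.734851244991134
[-0.30123668  0.06835268 -0.03816083] 0.05418443503484768
```

Call:
send_rows --rows '[[0, [0.1, 0, 0], 0], [0, [0.1, 0, 0], 0], [0, [0.1, 0, 0], 0], [0, [0.1, 0, 0], 0.2], [0, [0.1, -0.05, 0], 0.3], [0, [0.1, -0.05, -0.01], 0.4], [0, [0.1, -0.05, -0.01], 0.4]]'

```text
t: 40.83
tool_pos: [0.5023, -0.1539, 0.0543]
tool_rot: [3.048, 0.755, -0.011]
contact_force: [-12.1, -8.5, 5.3]
opening: 0.0
grip_force: 0.0
```

Run:
```python
from h import *
for c,y in front():
    x,yy,z,f=here();print((rot(y).T@(w2b([x,yy])*1e3-c)).round(1),np.degrees(f-BY-y)+90)
print(ctrl.get_obs()['contact_force'],z)
```

```text
n 839 yaw 0.49 deg width 191 ends [-120.   72.] front -127.2 cen [-63.7  -3.8]
 n 646 yaw 0.67 deg width 190 ends [-119.   71.] front -127.4 cen [-63.9  -3.5]
[-77.1 101.8] -0.9653260469976885
[-76.6 101.8] -1.1480541512238887
[-10.32351048  -6.94321139   5.09045368] 0.0542896006872117
```

Call:
send_rows --rows '[[0, [0.1, -0.06, -0.01], 0.4], [0, [0.1, -0.06, -0.01], 0.4], [0, [0.1, -0.06, -0.01], 0.4]]'

```text
t: 41.3
tool_pos: [0.5035, -0.1513, 0.0543]
tool_rot: [3.055, 0.723, -0.014]
contact_force: [-13.2, -9.1, 5.6]
opening: -0.0001
grip_force: 0.0
```

Call:
send_rows --rows '[[0, [0.08, -0.05, -0.01], 0.3]]'

```text
t: 41.42
tool_pos: [0.5038, -0.1506, 0.0544]
tool_rot: [3.057, 0.715, -0.014]
contact_force: [-12.8, -9.1, 4.7]
opening: -0.0002
grip_force: 0.0
```

Run:
```python
from h import *
for c,y in front():
    x,yy,z,f=here();print((rot(y).T@(w2b([x,yy])*1e3-c)).round(1),np.degrees(f-BY-y)+90)
print(ctrl.get_obs()['contact_force'],z)
```

```text
n 840 yaw -0.44 deg width 189 ends [-118.   71.] front -126.8 cen [-63.3  -1.4]
 n 665 yaw -0.53 deg width 191 ends [-120.   71.] front -126.7 cen [-63.2  -3.3]
[-76.2 100.4] -1.530135395833085
[-76.4 102.1] -1.4408579931918553
[-13.39865759  -9.70857848   4.41723959] 0.05436684692004804
```

Call:
send_rows --rows '[[0, [0.1, -0.06, -0.01], 0.4], [0, [0.08, -0.05, -0.01], 0.3]]'

```text
t: 41.78
tool_pos: [0.5044, -0.149, 0.0543]
tool_rot: [3.061, 0.696, -0.016]
contact_force: [-15.9, -11.2, 4.6]
opening: -0.0
grip_force: 0.0
```

Call:
send_rows --rows '[[0, [-1, 0, 0.1], 0], [0, [-2, 1, 0], 0], [0, [0, 5, 0], -0.5], [0, [0, 6, 0], -0.5], [0, [0, 5, 0], 0], [0, [0, 3, 0], 0], [0, [1, 0, 0], 0], [0, [0.9, 0, 0], 0], [0, [0.2, 0, 0], 0], [0, [0.1, 0, 0], 0]]'

```text
t: 43.02
tool_pos: [0.5889, -0.3283, 0.0541]
tool_rot: [-3.057, -0.724, 0.0]
contact_force: [-0.9, 0.3, 0.7]
opening: -0.0003
grip_force: 0.0
```

Run:
```python
from h import *
for c,y in front():
    x,yy,z,f=here();print((rot(y).T@(w2b([x,yy])*1e3-c)).round(1),np.degrees(f-BY-y)+90)
print(ctrl.get_obs()['contact_force'],z)
```

```text
n 865 yaw -1.75 deg width 191 ends [-79. 112.] front -126.1 cen [-62.7  -2.3]
 n 700 yaw -1.75 deg width 188 ends [-77. 111.] front -126.6 cen [-63.2  -3.8]
[-82.7 -98. ] 0.08434775452808196
[-82.2 -96.4] 0.07981933910836858
[ 0.88858876 -0.13995956  0.53285508] 0.05414622847057807
```

Call:
send_rows --rows '[[0, [0.15, 0, 0], 0], [0, [0.12, 0, 0], 0], [0, [0.12, 0, 0], 0], [0, [0.1, 0, 0], 0], [0, [0.1, 0, 0], 0], [0, [0.1, 0.03, 0], -0.3], [0, [0.1, 0.05, -0.01], -0.4], [0, [0.1, 0.06, -0.01], -0.4], [0, [0.1, 0.06, -0.01], -0.4]]'

```text
t: 44.25
tool_pos: [0.5958, -0.3275, 0.0539]
tool_rot: [-3.046, -0.762, 0.01]
contact_force: [-12.2, -2.7, 3.0]
opening: -0.0004
grip_force: 0.0
```

Call:
send_rows --rows '[[0, [0.1, 0.05, -0.01], -0.4], [0, [0.1, 0.05, -0.01], -0.4]]'

```text
t: 44.5
tool_pos: [0.5975, -0.3279, 0.0539]
tool_rot: [-3.041, -0.783, 0.012]
contact_force: [-12.6, -4.2, 3.3]
opening: -0.0002
grip_force: 0.0
```

Run:
```python
from h import *
for c,y in front():
    x,yy,z,f=here();print((rot(y).T@(w2b([x,yy])*1e3-c)).round(1),np.degrees(f-BY-y)+90)
print(ctrl.get_obs()['contact_force'],z)
```

```text
n 886 yaw -0.76 deg width 188 ends [-76. 112.] front -126.0 cen [-62.6  -3.1]
 n 679 yaw -0.52 deg width 185 ends [-74. 111.] front -126.3 cen [-62.9  -4.4]
[-76.4 -98.9] 1.3304934696959236
[-76.6 -97.4] 1.0921949463825058
[-11.72704407  -3.74961984   3.79535325] 0.05392751056373657
```

Call:
send_rows --rows '[[0, [0.1, 0.05, -0.01], -0.4], [0, [0.1, 0.05, -0.01], -0.4], [0, [0.08, 0.04, -0.01], -0.3]]'

```text
t: 44.98
tool_pos: [0.5997, -0.3285, 0.054]
tool_rot: [-3.034, -0.812, 0.016]
contact_force: [-15.4, -6.0, 3.3]
opening: -0.0002
grip_force: 0.0
```

Run:
```python
from h import *
for c,y in front():
    x,yy,z,f=here();print((rot(y).T@(w2b([x,yy])*1e3-c)).round(1),np.degrees(f-BY-y)+90)
print(ctrl.get_obs()['contact_force'],z)
```

```text
n 882 yaw 0.01 deg width 188 ends [-75. 113.] front -125.8 cen [-62.3  -3.3]
 n 680 yaw 0.16 deg width 187 ends [-74. 112.] front -126.1 cen [-62.6  -4.2]
[-76.3 -99.3] 1.6353102967829756
[-76.3 -98.2] 1.4923271083602998
[-14.27421708  -5.63674575   4.67615218] 0.053966345669017736
```

The boiler is square and pressed on both buffers, with the push force about 4 N above free sliding at each end. Now the keeper: I'll refine the pin and knob positions and plan an arc behind the knob.

Call:
send_rows --rows '[[0, [-1.5, 0, 0], 0], [0, [-3, 0, -2], 0], [0, [-3, -3, -5], 0], [0, [0, -6, -3], 0], [0, [0, -6, 0], 0], [0, [0, -6, 0], 0]]'

```text
t: 45.82
tool_pos: [0.4376, -0.1851, 0.1514]
tool_rot: [3.034, 0.812, 0.004]
contact_force: [0.4, 0.3, -0.1]
opening: -0.0004
grip_force: 0.0
```

Run:
```python
from h import *
import json
s=np.load('s0.npz')
for n in('top','side'):
    Q=s[n].reshape(-1,3)
    for nm,c,lo,hi,r in(('pin',(.455,-.088),.062,.075,.02),('knob',(.389,-.05),.086,.1,.02)):
        q=Q[(Q[:,2]>lo)&(Q[:,2]<hi)&(np.hypot(Q[:,0]-c[0],Q[:,1]-c[1])<r)]
        if len(q)>3:print(n,nm,len(q),(w2b((q[:,:2].max(0)+q[:,:2].min(0))/2)*1e3).round(1),(w2b(q.mean(0)[:2])*1e3).round(1))
for c,y in front():pass
pv=np.array([-.154,.178]);cmd=here();print(w2b(cmd[:2]),cmd[2])
f=cmd[3]
def W(p,z):p=b2w(p);return(p[0],p[1],z,BY-np.pi/2)
P=lambda a:pv+.074*np.array([np.cos(np.radians(a)),np.sin(np.radians(a))])
st=W(P(92),.16)
w=lin(cmd,st,5)+lin(st,W(P(92),.074),2)+[W(P(a),.074) for a in range(102,248,10)]
for r in rows(w):print(json.dumps(r))
print(P(242)-pv,P(92))
```

```text
top pin 37 [-151.6  177. ] [-152.2  177.5]
top knob 32 [-190.4  240.4] [-190.7  240.6]
side pin 30 [-152.7  178.2] [-152.9  178.1]
side knob 29 [-192.2  241.4] [-192.3  241.8]
 n 1067 yaw 0.30 deg width 233 ends [-120.  113.] front -125.6 cen [-62.1  -3.9]
 n 617 yaw 1.03 deg width 230 ends [-119.  110.] front -126.3 cen [-62.7  -5.8]
[-0.2142928   0.10489953] 0.14852842619076112
[0, [1.25, -2.9, -0.23], 0.4]
[0, [1.23, -2.91, -0.23], 0.4]
[0, [1.21, -2.92, -0.23], 0.4]
[0, [1.19, -2.93, -0.23], 0.4]
[0, [1.17, -2.93, -0.23], 0.4]
[0, [0.0, -0.0, 4.3], 0.0]
[0, [0.0, 0.0, 4.3], 0.0]
[0, [-1.28, 0.16, -0.0], 0.0]
[0, [-1.23, 0.38, -0.0], 0.0]
[0, [-1.15, 0.59, -0.0], 0.0]
[0, [-1.03, 0.78, -0.0], 0.0]
[0, [-0.88, 0.94, -0.0], 0.0]
[0, [-0.7, 1.08, -0.0], 0.0]
[0, [-0.5, 1.19, -0.0], 0.0]
[0, [-0.29, 1.26, -0.0], 0.0]
[0, [-0.07, 1.29, -0.0], 0.0]
[0, [0.16, 1.28, -0.0], 0.0]
[0, [0.38, 1.23, -0.0], 0.0]
[0, [0.59, 1.15, -0.0], 0.0]
[0, [0.78, 1.03, -0.0], 0.0]
[0, [0.94, 0.88, -0.0], 0.0]
[0, [1.08, 0.7, -0.0], 0.0]
[-0.0347409  -0.06533812] [-0.15658256  0.25195492]
```

Call:
send_rows --rows '[[0, [1.3, -2.9, -0.2], 0.4], [0, [1.2, -2.9, -0.2], 0.4], [0, [1.2, -2.9, -0.2], 0.4], [0, [1.2, -2.9, -0.2], 0.4], [0, [1.2, -2.9, -0.2], 0.4], [0, [0, 0, 0], 0], [0, [0, 0, 4.2], 0], [0, [0, 0, 4.2], 0], [0, [-1.3, 0.2, 0], 0], [0, [-1.2, 0.4, 0], 0]]'

```text
t: 47.18
tool_pos: [0.4018, -0.048, 0.0777]
tool_rot: [3.048, 0.759, 0.003]
contact_force: [2.3, 0.2, -1.4]
opening: -0.0001
grip_force: 1.0
```

Call:
send_rows --rows '[[0, [-1.15, 0.6, 0], 0], [0, [-1.0, 0.8, 0], 0], [0, [-0.9, 0.9, 0], 0], [0, [-0.7, 1.1, 0], 0], [0, [-0.5, 1.2, 0], 0], [0, [-0.3, 1.25, 0], 0], [0, [-0.1, 1.3, 0], 0], [0, [0.15, 1.3, 0], 0]]'

```text
t: 48.18
tool_pos: [0.4013, -0.1433, 0.0761]
tool_rot: [-3.048, -0.76, 0.002]
contact_force: [-0.5, 1.3, 0.5]
opening: 0.0001
grip_force: 0.5
```

Run:
```python
from h import *
import json
x,y,z,f=here();print(w2b([x,y])*1e3,z,ctrl.get_obs()['contact_force'])
d=grab('top','k1.png');cv2.imwrite('pics/k1c.png',cv2.resize(d['frame'][180:290,230:410,::-1],None,fx=4,fy=4))
```

```text
[-225.6084595  154.5326838] 0.07613763153287202 [-0.53568767  1.26600158  0.51431776]
```

View pics/k1c.png

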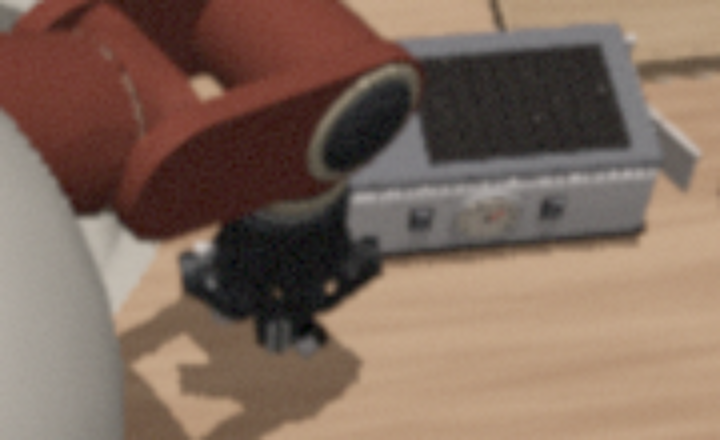

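The picture shows the boiler seated against the bracket and the finger behind the knob, at about (310,340) in the crop, so the keeper is swinging. I'll continue the arc.

Call:
send_rows --rows '[[0, [0.35, 1.2, 0], 0], [0, [0.6, 1.15, 0], 0], [0, [0.75, 1.0, 0], 0], [0, [0.9, 0.9, 0], 0], [0, [0.7, 0.4, 0], 0], [0, [0.4, 0.1, 0], 0], [0, [0.2, 0, 0], 0]]'

```text
t: 49.1
tool_pos: [0.4584, -0.1662, 0.0766]
tool_rot: [3.048, 0.76, 0.0]
contact_force: [-0.7, -1.8, -0.6]
opening: 0.0002
grip_force: 0.6
```

Run:
```python
from h import *
x,y,z,f=here();print(w2b([x,y])*1e3,z,ctrl.get_obs()['contact_force'])
```

```text
[-186.24065184  107.31906749] 0.07664660049590367 [-0.66411262 -1.75648089 -0.58203118]
```

Call:
send_rows --rows '[[0, [0.3, 0, 0], 0], [0, [0.3, 0, 0], 0], [0, [0.3, 0, 0], 0], [0, [0.15, 0, 0], 0], [0, [0.15, 0, 0], 0], [0, [0.1, 0, 0], 0]]'

```text
t: 49.85
tool_pos: [0.4696, -0.1601, 0.0765]
tool_rot: [3.048, 0.76, 0.0]
contact_force: [0.4, -1.4, 0.0]
opening: 0.0005
grip_force: 0.5
```

Call:
send_rows --rows '[[0, [0.12, 0, 0], 0], [0, [0.12, 0, 0], 0], [0, [0.12, 0, 0], 0]]'

```text
t: 50.22
tool_pos: [0.4713, -0.1592, 0.0764]
tool_rot: [3.047, 0.76, -0.007]
contact_force: [-8.1, -5.3, 4.1]
opening: -0.0002
grip_force: 4.9
```

Run:
```python
from h import *
x,y,z,f=here();print(w2b([x,y])*1e3,z,ctrl.get_obs()['contact_force'])
```

```text
[-171.47318272  107.36795149] 0.07639170818300425 [-8.11705852 -5.26531134  4.10180037]
```

The stop is felt at the expected place. I'll retract and check.

Call:
send_rows --rows '[[0, [-1, 0, 0], 0], [0, [-3, 0, 0], 0], [0, [-2, 3, -3], 0], [0, [-1, 6, -4], 0], [0, [0, 6, -4], 0], [0, [0, 6, -2], 0], [0, [0, 5, 0], 0], [0, [0, 0, 0], 0]]'

```text
t: 51.22
tool_pos: [0.5266, -0.4075, 0.1942]
tool_rot: [-3.048, -0.756, -0.001]
contact_force: [0.1, 0.1, -0.8]
opening: -0.0
grip_force: 0.0
```

Run:
```python
from h import *
ps=[grab('side'),grab('top')]
front([cloud(p) for p in ps])
for n,p in zip(('side','top'),ps):
    Q=cloud(p).reshape(-1,3);F=p['frame'].reshape(-1,3).max(1)
    b=Q[:,:2]@rot(BY)-[BX,BYY];k=(Q[:,2]>.066)&(Q[:,2]<.096)&(b[:,0]<-.136)&(b[:,0]>-.23)&(b[:,1]<.26)&(b[:,1]>.0)&(F<80)
    m=b[k].mean(0);print(n,k.sum(),m*1e3,'keeper',np.radians(-120)+np.arctan2(m[1]-.178,m[0]+.152)%(2*np.pi))
f=ps[1]['frame'][180:290,230:410,::-1];g=ps[0]['frame'][180:290,230:410,::-1]
cv2.imwrite('pics/e.png',cv2.resize(np.hstack([f,g]),(792,242)))
print(ctrl.get_obs()['contact_force'])
```

```text
n 937 yaw 0.45 deg width 234 ends [-120.  114.] front -125.3 cen [-61.8  -3.6]
 n 816 yaw 0.55 deg width 233 ends [-120.  113.] front -125.7 cen [-62.2  -4.2]
side 58 [-155.91696913  105.63970304] keeper 2.563915189124644
top 45 [-155.90048112  105.03791425] keeper 2.564585703666577
[ 0.83247449  0.50744833 -0.18457914]
```

View pics/e.png

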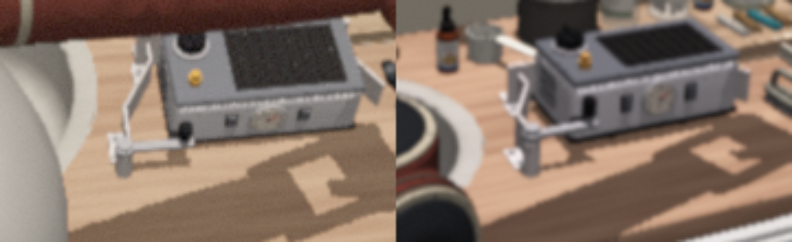

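The knob at (187,130) shows the bar shut along the boiler's front. The boiler is 2–3 mm beyond the seat, nearly square, and the arm is clear.

```bash
python3 -c "
from station import ctrl
print(ctrl.finish_job())"
```

```text
the job is handed in; nothing more can be done
None
```

I walked the boiler into its bracket and swung the keeper shut, then handed the job in at about 51 s; the hand-in gave no verdict. By camera the boiler sits about 3 mm past the seat, 4 mm off the middle and within about 0.5° of square, and the keeper came up against its stop. The highest push I read was about 20.5 N, but my first contact came in at about 6 cm/s with no force reading at the moment of touch (18.8 N just after).

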